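Sift the hazelnuts out of the walnuts

ROBOT

A 6-joint arm with a two-finger parallel gripper is mounted at the origin on the work surface. World frame = base frame: x ahead of the robot, y to its left, z up, the work surface at z = 0. Lengths are in m, angles in rad, forces in N, time in s.
With the tool pointing down it reaches from about 0.35 to 0.975 m from the base axis. Payload 4.9 kg.
Tool frame: the origin (TCP) lies at the very end of the fingers, on their centre line; the grasp point (between the pads) lies 19 mm behind it (manip.grip_depth is the distance from the TCP to the grasp point, in m); z points along the fingers, x is the direction in which the jaws open and shut, and the axes are right-handed (so a half turn about z gives the same grasp; the last joint's range is limited). The gripper opens to 85 mm and grips with 20 to 120 N. Pads are 22 mm wide; open, the fingers measure 114 mm over their backs; the gripper's body (76 mm by 85 mm) begins 54 mm behind the grasp point. The pads swing forward as they close: fully open they stand 13 mm farther back than shut.
Start: joints at [-0.119, 0.053, 1.613, -0, 1.476, -0.119], TCP at [0.625, 0, 0.231] pointing down, gripper open.
Joint ranges: [-3.01, 3.01], [-1.01, 2.22], [0.06, 2.58], [-1.02, 4.17], [0.09, 2.62], [-3.14, 3.14]. Speed limits (rad/s): [2.57, 2.57, 3.14, 3.14, 3.14, 3.14].

INTERFACE

Orientations are given as a unit quaternion [w, x, y, z].
In Python, from plant import manip gives the robot as it stands. The module is installed in compiled form; this text tells all that it offers.
- The arm moves only by the shell command python3 -m crank 'ROWS' [OPENING]. ROWS is JSON, a list of rows, each a list of 4 numbers: the shift along the tool's x, y, z in cm, then the turn about the tool's z in units of 6 degrees (1.0 is 6 degrees). A call has 1 to 10 rows; each row shifts and turns the commanded pose from where the row before left it, along the tool's axes as they then stand; what a row does not reach is not made up. A row lasts 1/12 s, in which the tool goes at most 41.7 mm and 7.16 degrees, less where a joint would pass 70% of its speed; a pose out of reach is approached as far as the arm can. A call with a gripper value outside its range is refused whole. OPENING is the opening, from 0 (shut) to 1 (fully open), set as the call begins (- or left out, the last holds). The fingers move at their own pace and stop on an object; the grip force is fixed at half the most. Time passes only in rows, so rows that do not move let the fingers close. It gives the time, the measured TCP pose, the force and the opening at its end, in the units of the state.
- manip.state(): the state, without advancing time (a new reading comes with each control period).
- manip.grab_frame(name): name is "scene" or "side" or "wrist"; returns a dict with "img" (384x512x3 uint8, red, green, blue), "intrinsics" (3x3 intrinsics, pixels), "position" and "orientation" of the camera in the world. Camera axes: x right, y up, looking along -z (the intrinsics and any distortion apply to the point x, -y, -z); pixel columns grow to the right and rows downward; lengths in m; the calibration is good to about 2 mm. A picture is of the moment at which its call begins. There is no depth.
- manip.job_done(): hands the job in, once; it reports no verdict.
The state is a dict: "time": time; "joint_pos": joint angles; "joint_vel": joint speeds; "joint_efforts": joint torques, N m; "tool_pos": TCP position; "tool_rot": TCP orientation; "contact_force": force on the tool from outside, world axes, zero at the start; "ft_torque": the same for the moment, N m; "gripper_width": opening from 0.0 (shut) to 1.0 (fully open).
Only numpy, scipy, OpenCV 4.12 (cv2) and the standard library are available. Lean on these libraries where they do the work, as an engineer would, in place of code of your own. Each camera call takes 0.05 s, during which the arm holds its last target.

TASK

The round steel sieve with the arched handle, standing on the wooden board, holds five hazelnuts and three walnuts mixed together. Carry it level over to the large empty mixing bowl and shake it side to side above the bowl until every hazelnut has dropped through into the bowl, with only the walnuts left in the sieve. Then set the sieve with the walnuts back upright in the middle of its board, leaving the bowl and everything else where they stand.

Things in the scene. Friction and masses are not known exactly. Their poses are not given: they have to be found in the camera images.
- sieve: Loose round coarse steel sieve, 165 mm across outside, hoop 55 mm high, 0.3 to 0.5 kg, standing on the board. Origin: centre of the hoop's lower edge; z up, x along the handle's grip. Flat bottom plate, top face 8 mm above the origin, with 12 square 23 mm holes: a 4 x 4 grid, 34 mm pitch along x and y, without its corner holes; 11 mm flat lands between holes, solid corner pads. A fixed arched handle spans it along x.
- sieve_grip (a point): Centre of the straight wooden grip on top of the sieve's arched handle, 108 mm straight above the sieve's origin. The grip is a bar 90 mm long along the sieve's x, 18 mm wide along y and 18 mm high; take it from above with the fingers closing along y. The arch does not swing. Axes as for the sieve.
- board: Round wooden board, 240 mm diameter, 15 mm thick, fixed to the counter. Origin: centre of its underside at counter height; its top is at 15 mm.
- bowl: The large empty stainless mixing bowl, loose, 260 mm across the rim, 90 mm high, sides curving in to a flat floor 130 mm across and 4 mm above the counter, about 0.5 kg. Origin: centre of its underside.
- nested_bowls: Bystander: the two smaller mixing bowls standing one inside the other, loose, 216 mm across, 78 mm high. Origin: centre of the underside.
- jar: Bystander: beige stoneware jar with a swing-top wire latch, loose, 112 mm diameter, 152 mm high. Origin: centre of the underside.
- shaker1: Bystander: short glass shaker with a steel twist cap, loose, 46 mm diameter, 73 mm high. Origin: centre of the underside.
- shaker2: Bystander: second shaker like the first.
- press: Bystander: aluminium tortilla press, fixed, 200 mm across, 85 mm high with its lever folded over it. Origin: centre of the underside.
- hazelnut1_center (a point): Centre (half-way up) of a loose hazelnut in its shell: 18 mm diameter, 19 mm high, 10 to 14 g, standing at first on its small flat base on a land or pad of the sieve's plate. It fits through a hole any way round. Brisk shaking (strokes of about 50 mm in 0.2 to 0.3 s each) topples it and rolls it into a hole; it stays put when carried smoothly (accelerations below about 1.5 m/s2).
- hazelnut2_center (a point): Centre (half-way up) of a loose hazelnut in its shell: 18 mm diameter, 19 mm high, 10 to 14 g, standing at first on its small flat base on a land or pad of the sieve's plate. It fits through a hole any way round. Brisk shaking (strokes of about 50 mm in 0.2 to 0.3 s each) topples it and rolls it into a hole; it stays put when carried smoothly (accelerations below about 1.5 m/s2).
- hazelnut3_center (a point): Centre (half-way up) of a loose hazelnut in its shell: 18 mm diameter, 19 mm high, 10 to 14 g, standing at first on its small flat base on a land or pad of the sieve's plate. It fits through a hole any way round. Brisk shaking (strokes of about 50 mm in 0.2 to 0.3 s each) topples it and rolls it into a hole; it stays put when carried smoothly (accelerations below about 1.5 m/s2).
- hazelnut4_center (a point): Centre (half-way up) of a loose hazelnut in its shell: 18 mm diameter, 19 mm high, 10 to 14 g, standing at first on its small flat base on a land or pad of the sieve's plate. It fits through a hole any way round. Brisk shaking (strokes of about 50 mm in 0.2 to 0.3 s each) topples it and rolls it into a hole; it stays put when carried smoothly (accelerations below about 1.5 m/s2).
- hazelnut5_center (a point): Centre (half-way up) of a loose hazelnut in its shell: 18 mm diameter, 19 mm high, 10 to 14 g, standing at first on its small flat base on a land or pad of the sieve's plate. It fits through a hole any way round. Brisk shaking (strokes of about 50 mm in 0.2 to 0.3 s each) topples it and rolls it into a hole; it stays put when carried smoothly (accelerations below about 1.5 m/s2).
- walnut1_center (a point): Centre (half-way up) of a loose walnut in its shell: 36 mm diameter, 37 mm high, 14 to 20 g, in the sieve, lodged over a hole that it cannot pass.
- walnut2_center (a point): Centre (half-way up) of a loose walnut in its shell: 36 mm diameter, 37 mm high, 14 to 20 g, in the sieve, lodged over a hole that it cannot pass.
- walnut3_center (a point): Centre (half-way up) of a loose walnut in its shell: 36 mm diameter, 37 mm high, 14 to 20 g, in the sieve, lodged over a hole that it cannot pass.

How it is judged:
By the outcome, as a careful person would: the job done as asked, in the order asked, and still so for the second after the job is handed in, with the robot touching nothing.
It also fails if it takes over 64 s, if anything falls off the work surface, if the arm or the gripper's body presses on something with over 40 N, if the wrist force passes 120 N, or if a joint passes its speed limit or range.

## Working session

There is one attempt and no reset: what is moved stays moved. The work goes in short steps, Python scripts to look and compute and a shell command to move; the robot and the scene stay as the last step left them, time stands still between calls to the robot, and variables do not carry over. Pictures are saved under pics/ and viewed, and the job is handed in when it is done.

```bash
mkdir -p pics; ls; cat > h.py <<'E'
import numpy as np, cv2
from plant import manip
from scipy.spatial.transform import Rotation as R
def cam(n,fn=None):
    f=manip.grab_frame(n)
    if fn: cv2.imwrite('pics/'+fn,f['img'][:,:,::-1])
    return f
def ray(f,u,v):
    K=np.array(f['intrinsics']);d=np.linalg.inv(K)@[u,v,1.]
    d=np.array([d[0],-d[1],-d[2]]);q=np.array(f['orientation'])
    return np.array(f['position']),R.from_quat(q[[1,2,3,0]]).apply(d)
def onz(f,u,v,z):
    p,d=ray(f,u,v);return p+d*(z-p[2])/d[2]
def proj(f,P):
    q=np.array(f['orientation']);c=R.from_quat(q[[1,2,3,0]]).inv().apply(np.array(P)-np.array(f['position']))
    K=np.array(f['intrinsics']);h=K@[c[0],-c[1],-c[2]];return h[:2]/h[2]
E
python3 - <<'E'
from h import *
for n in ['scene','side','wrist']:
    f=cam(n,n+'0.png');print(n,f['position'],f['orientation'],np.array(f['intrinsics']).tolist(), f.keys())
print(manip.state(), manip.grip_depth)
E
```

```text
pics
scene [ 1.08822528 -0.99138908  0.79756321] [0.84880783 0.47087495 0.10607217 0.21575619] [[375.27046105251287, 0.0, 253.2549355568121], [0.0, 375.27046105251287, 188.65753883143097], [0.0, 0.0, 1.0]] dict_keys(['img', 'intrinsics', 'position', 'orientation'])
side [-0.02264525 -0.63251763  1.17720128] [ 0.86537916  0.30401481 -0.13528689 -0.37468835] [[429.7549537651385, 0.0, 259.5683859616455], [0.0, 429.7549537651385, 198.55391332778197], [0.0, 0.0, 1.0]] dict_keys(['img', 'intrinsics', 'position', 'orientation'])
wrist [0.62412512 0.0820955  0.37307554] [ 9.86783105e-01 -1.62044589e-01  6.94085747e-04  4.16291502e-04] [[271.5307137632529, 0.0, 259.89822340158787], [0.0, 271.5307137632529, 194.74681338171953], [0.0, 0.0, 1.0]] dict_keys(['img', 'intrinsics', 'position', 'orientation'])
{'time': 0.15, 'joint_pos': array([-1.19015160e-01,  5.32498811e-02,  1.61398242e+00, -1.60728330e-06,
        1.47601971e+00, -1.18989222e-01]), 'joint_vel': array([-5.54725483e-05, -3.09602153e-04, -2.98406803e-03, -4.61366489e-05,
       -1.09597077e-03, -4.32443787e-04]), 'joint_efforts': array([ 5.10442842e-04, -3.94241810e+01, -3.70721948e+01, -1.15854355e-04,
        4.61802789e-03,  5.00508997e-05]), 'tool_pos': array([6.24506403e-01, 4.95151381e-05, 2.30315463e-01]), 'tool_rot': array([-9.77064447e-05,  9.99999656e-01, -1.28922943e-05, -8.23906239e-04]), 'contact_force': array([0.35439418, 0.26485507, 0.83272581]), 'ft_torque': array([-0.00940964,  0.04665738, -0.04605785]), 'gripper_width': 0.996622950965546} 0.0187
```

View pics/scene0.png

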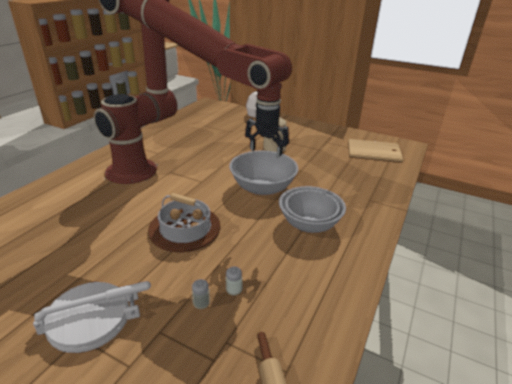

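View pics/side0.png

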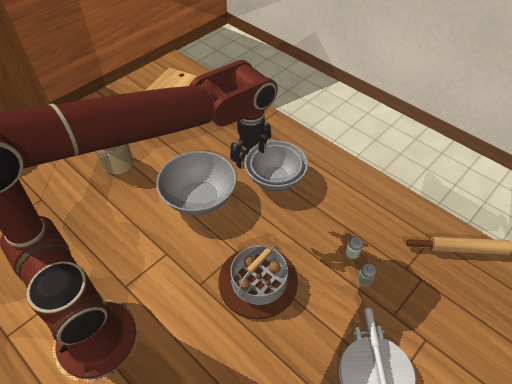

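View pics/wrist0.png

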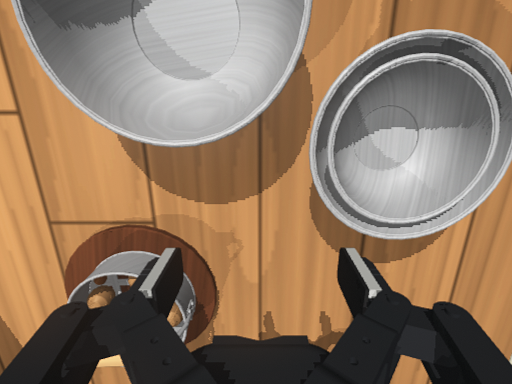

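The scene and side views show the sieve on its dark board (side about 259,275), the bowl (197,183), the nested bowls (276,165), the jar behind the bowl, the two shakers, and the press. I'll enlarge the sieve and measure next.

```bash
python3 - <<'E'
from h import *
a=cv2.imread('pics/side0.png')[235:325,205:310]; b=cv2.imread('pics/scene0.png')[185:255,140:230]
cv2.imwrite('pics/c1.png',np.hstack([cv2.resize(a,(420,360),interpolation=2),cv2.resize(b,(380,360),interpolation=2)]))
E
```

```text
(no output)
```

View pics/c1.png

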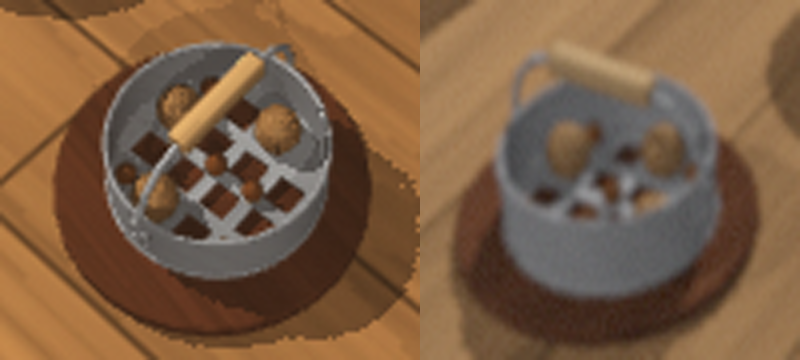

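```bash
cat >> h.py <<'E'
from scipy.optimize import least_squares
def circ(P):
    P=np.array(P)[:,:2]
    r=least_squares(lambda x:np.hypot(*(P-x[:2]).T)-x[2],[*P.mean(0),.1],loss='soft_l1',f_scale=.003)
    return r.x,np.std(r.fun)
def tri(f1,p1,f2,p2):
    a,d=ray(f1,*p1);b,e=ray(f2,*p2);A=np.array([d,-e]).T
    s=np.linalg.lstsq(A,b-a,rcond=None)[0];x,y=a+s[0]*d,b+s[1]*e
    return (x+y)/2,np.linalg.norm(x-y)
E
python3 - <<'E'
from h import *
S=manip.grab_frame('side');C=manip.grab_frame('scene')
print('grip ends tri',tri(S,(205+45,235+34.5),C,(140+31.3,185+10.7)),tri(S,(205+63.7,235+16.5),C,(140+55.7,185+17.1)))
print(tri(S,(205+45,235+34.5),C,(140+55.7,185+17.1)),tri(S,(205+63.7,235+16.5),C,(140+31.3,185+10.7)))
for n,f,box in (('side',S,(205,235,310,325)),('scene',C,(140,185,230,260))):
    im=cv2.GaussianBlur(f['img'],(3,3),0).astype(int);hsv=cv2.cvtColor(f['img'],cv2.COLOR_RGB2HSV)
    x0,y0,x1,y1=box
    m=((im[...,0]<125)&(im[...,0]-im[...,2]>35)&(im[...,1]<im[...,0]*.58)).astype(np.uint8)
    M=np.zeros_like(m);M[y0:y1,x0:x1]=m[y0:y1,x0:x1];M=cv2.morphologyEx(M,cv2.MORPH_OPEN,np.ones((3,3)))
    cv2.imwrite(f'pics/m_{n}.png',cv2.resize(M[y0:y1,x0:x1]*255,None,fx=4,fy=4))
    # grey mask
    g=((abs(im[...,0]-im[...,2])<25)).astype(np.uint8)*255
    cv2.imwrite(f'pics/g_{n}.png',g)
E
```

```text
grip ends tri (array([ 0.39753116, -0.21313693,  0.12679805]), np.float64(0.0014539566292126542)) (array([ 0.48192981, -0.20477065,  0.12148205]), np.float64(0.008475571270963775))
(array([ 0.43519028, -0.16836677,  0.06993579]), np.float64(0.04509680371450086)) (array([ 0.44387876, -0.24599645,  0.1737141 ]), np.float64(0.03327348153100544))
```

View pics/m_side.png

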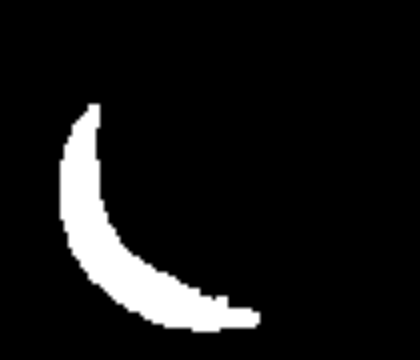

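View pics/g_side.png

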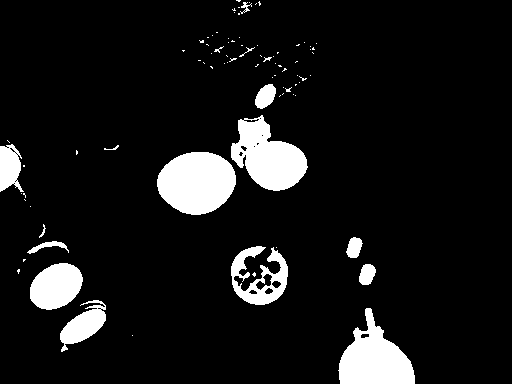

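View pics/g_scene.png

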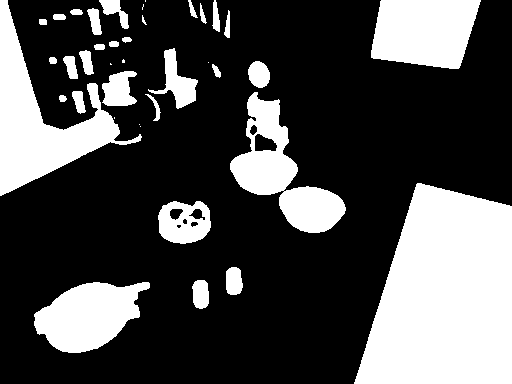

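```bash
python3 - <<'E'
from h import *
S=manip.grab_frame('side');C=manip.grab_frame('scene')
def grey(f):
    im=cv2.GaussianBlur(f['img'],(3,3),0).astype(int);return (abs(im[...,0]-im[...,2])<25).astype(np.uint8)
def fit(f,cx,cy,z,top=None):
    n,l,s,c=cv2.connectedComponentsWithStats(grey(f));m=(l==l[cy,cx]).astype(np.uint8)
    k=max(cv2.findContours(m,cv2.RETR_EXTERNAL,cv2.CHAIN_APPROX_NONE)[0],key=len)[:,0]
    if top: k=k[k[:,1]<top]
    return circ([onz(f,*p,z) for p in k]),s[l[cy,cx]]
print('bowl side',fit(S,197,183,.09)); print('bowl side top',fit(S,197,183,.09,190))
print('bowl scene top',fit(C,264,180,.09,172))
print('sieve side top',fit(S,240,275,.070,275),fit(S,240,275,.070))
print('nested',fit(C,310,215,.078,209))
for c in((352,247),(367,274)): print('shk',onz(S,*c,.04))
print('jar',onz(S,118,158,.07), onz(S,115,150,.152))
# grip in side and wrist/board crescent
im=cv2.GaussianBlur(S['img'],(3,3),0).astype(int)
m=((im[...,0]<125)&(im[...,0]-im[...,2]>35)&(im[...,1]<im[...,0]*.58)).astype(np.uint8)
M=np.zeros_like(m);M[235:325,205:310]=m[235:325,205:310];M=cv2.morphologyEx(M,cv2.MORPH_OPEN,np.ones((3,3)))
k=max(cv2.findContours(M,0,cv2.CHAIN_APPROX_NONE)[0],key=len)[:,0]
hull=[p for p in k if np.hypot(p[0]-259,p[1]-275)>33]
P=np.array([onz(S,*p,.008)[:2] for p in k]);ctr=P.mean(0)
# constrain r=.12 outer only
def res(x): 
    r=np.hypot(*(P-x).T)-.12
    return r
# outer edge: maximal radius points per direction from sieve centre
g=np.array([.44,-.21]);a=np.arctan2(*(P-g).T[::-1]);b=np.round(a/.1);O=np.array([max(P[b==u],key=lambda p:np.hypot(*(p-g))) for u in np.unique(b)])
r=least_squares(lambda x:np.hypot(*(O-x).T)-.12,g,loss='soft_l1',f_scale=.002);print('board',r.x,np.std(r.fun))
for nme,f,p,q in(('s',S,(250,269.5),(268.7,251.5)),('c',C,(171.3,195.7),(195.7,202.1))):
    A,B=onz(f,*p,.123),onz(f,*q,.123);print(nme,A,B,(A+B)/2,np.degrees(np.arctan2(*(B-A)[1::-1])),np.linalg.norm(A-B))
E
```

```text
bowl side ((array([0.53455258, 0.16868669, 0.13344128]), np.float64(0.0039996446663503405)), array([ 157,  152,   79,   63, 3834], dtype=int32))
bowl side top ((array([0.53702607, 0.17249828, 0.13067451]), np.float64(0.0011328716103914914)), array([ 157,  152,   79,   63, 3834], dtype=int32))
bowl scene top ((array([-0.19866815,  0.34645656,  0.65440817]), np.float64(0.09114009494853333)), array([ 230,   92,  116,  141, 6161], dtype=int32))
sieve side top ((array([ 0.45935989, -0.19262026,  0.05554061]), np.float64(0.018883666355922903)), array([ 231,  246,   57,   59, 1671], dtype=int32)) ((array([ 0.42643847, -0.22929129,  0.07650746]), np.float64(0.023282697181397576)), array([ 231,  246,   57,   59, 1671], dtype=int32))
nested ((array([1.00197156, 0.83540491, 0.79128633]), np.float64(0.09782335524762331)), array([ 230,   92,  116,  141, 6161], dtype=int32))
shk [ 0.70822269 -0.3543813   0.04      ]
shk [ 0.66086157 -0.4424048   0.04      ]
jar [0.42326791 0.46629393 0.07      ] [0.40535556 0.42333421 0.152     ]
board [ 0.43811467 -0.20887552] 0.0010964100882002324
s [ 0.39949026 -0.21091484  0.123     ] [ 0.47840153 -0.20942874  0.123     ] [ 0.43894589 -0.21017179  0.123     ] 1.0788994885123786 0.07892526086364339
c [ 0.39367701 -0.20970137  0.123     ] [ 0.48317058 -0.20085671  0.123     ] [ 0.4384238  -0.20527904  0.123     ] 5.644223837731552 0.08992957045926177
```

```bash
python3 -m crank '[[0,0,0,-0.5],[0,0,0,-1.1],[0,0,0,-1.1],[0,0,0,-1.1],[0,0,0,-1.1],[0,0,0,-1.1],[0,0,0,-1.1],[0,0,0,-1.1],[0,0,0,-1.1],[0,0,0,-1.1]]' 1; python3 -m crank '[[0,0,0,-1.1],[0,0,0,-1.1],[0,0,0,-1.1],[0,0,0,-1.1],[0,0,0,-0.7],[0,0,0,0]]'
```

```text
time: 1.18
tool_pos: [0.625, 0.0, 0.2313]
tool_rot: [-0.0, 0.854, 0.52, -0.0]
contact_force: [-0.1, -0.5, -0.1]
gripper_width: 0.999
time: 1.68
tool_pos: [0.6249, -0.0, 0.2313]
tool_rot: [-0.0, 0.688, 0.726, -0.0]
contact_force: [-0.7, 0.1, 0.6]
gripper_width: 0.999
```

```bash
python3 -m crank '[[-1,-1,0,0],[-2,-2,0,0],[-2.5,-2.5,0,0],[-2.5,-2.5,0,0],[-2.5,-2.5,0,0],[-2.5,-2.5,0,0],[-2.5,-2.5,0,0],[-2.2,-2.1,0,0],[-1.5,-1.5,0,0],[-0.6,-0.6,0,0]]'; python3 -m crank '[[0,0,0,0],[0,0,0,0],[0,0,0,0]]'; python3 - <<'E'
from h import *
for n in ['side','wrist','scene']:cam(n,n+'1.png')
a=cv2.imread('pics/wrist1.png')
E
```

```text
time: 2.52
tool_pos: [0.4364, -0.21, 0.2314]
tool_rot: [0.0, 0.69, 0.724, -0.0]
contact_force: [0.6, 0.7, -0.7]
gripper_width: 0.998
time: 2.77
tool_pos: [0.439, -0.2074, 0.2313]
tool_rot: [-0.0, 0.688, 0.725, 0.0]
contact_force: [0.2, -0.6, 0.6]
gripper_width: 1.001
```

View pics/wrist1.png

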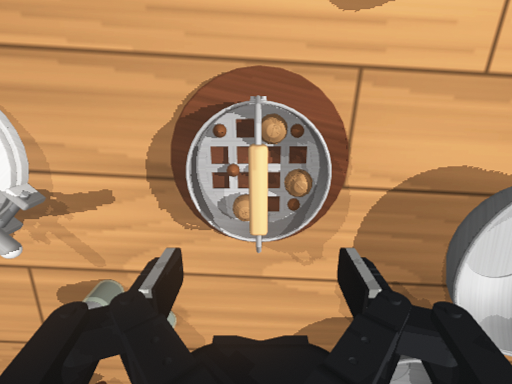

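View pics/scene1.png

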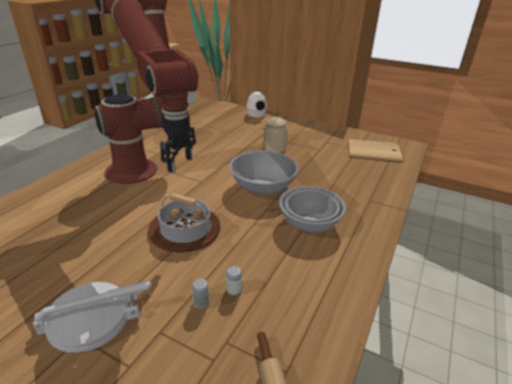

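```bash
python3 - <<'E'
from h import *
f=manip.grab_frame('wrist');print(f['position'])
s=manip.state();t=s['tool_pos'];print(t,proj(f,t+[0,0,.0187]),proj(f,[.439,-.208,.123]))
im=f['img'];hsv=cv2.cvtColor(im,cv2.COLOR_RGB2HSV)
A=onz(f,259,145,.132);B=onz(f,259,235,.132);print(A,B,(A+B)/2)
m=((im[...,0]>200)&(im[...,2]<170)&(im[...,2]>90)).astype(np.uint8);m[:140]=0;m[240:]=0;m[:,:235]=0;m[:,280:]=0
m=cv2.morphologyEx(m,cv2.MORPH_OPEN,np.ones((3,3)))
k=max(cv2.findContours(m,0,cv2.CHAIN_APPROX_NONE)[0],key=cv2.contourArea);r=cv2.minAreaRect(k);print(r)
b=cv2.boxPoints(r);W=np.array([onz(f,*p,.130) for p in b]);print(W,W.mean(0))
# hoop rim circle on wrist z=.07 via outer grey contour, upper edge of the rim
S=manip.grab_frame('side')
print('nested',onz(S,276,160,.07))
print('plate holes', [onz(f,*p,.023)[:2].round(4) for p in ((221,155),(298,155),(221,181),(298,207))])
E
```

```text
[ 0.35620058 -0.21224003  0.3741109 ]
[ 0.43914411 -0.20732491  0.23120618] [260.41942696 267.82304771] [259.37622434 192.63008494]
[ 0.39165446 -0.21087738  0.132     ] [ 0.48021547 -0.20614449  0.132     ] [ 0.43593497 -0.20851094  0.132     ]
((259.0, 190.0), (88.0, 16.0), 90.0)
[[ 0.39322418 -0.21796621  0.13      ]
 [ 0.392447   -0.20367071  0.13      ]
 [ 0.47970113 -0.19817989  0.13      ]
 [ 0.48056269 -0.21412633  0.13      ]] [ 0.43648375 -0.20848578  0.13      ]
nested [0.80371491 0.04957888 0.07      ]
plate holes [array([ 0.4232, -0.2589]), array([ 0.4178, -0.1589]), array([ 0.4583, -0.2586]), array([ 0.49  , -0.1517])]
```

```bash
python3 -m crank '[[-0.1,-0.15,1,0],[0,0,2,0],[0,0,2.5,0],[0,0,2.5,0],[0,0,2,0],[0,0,1.2,0],[0,0,0.8,0],[0,0,0.4,0],[0,0,0.3,0],[0,0,0,0]]'; python3 - <<'E'
from h import *
cam('wrist','wrist2.png');S=cam('side','side2.png')
cv2.imwrite('pics/side2c.png',cv2.resize(S['img'][200:330,180:330,::-1],(750,600)[:2]))
print(manip.state()['tool_pos'])
E
```

```text
time: 3.85
tool_pos: [0.4375, -0.2093, 0.1047]
tool_rot: [0.0, 0.688, 0.725, 0.0]
contact_force: [0.3, -0.2, 0.9]
gripper_width: 1.004
[ 0.43785252 -0.20956979  0.10543394]
```

View pics/wrist2.png

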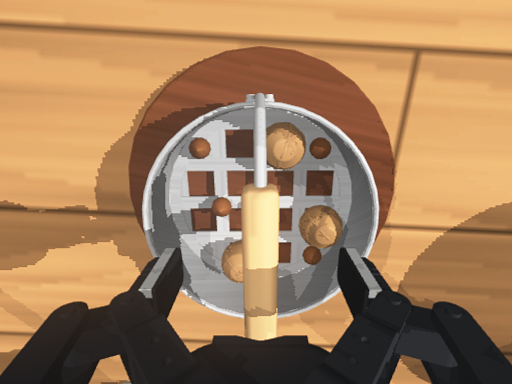

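View pics/side2c.png

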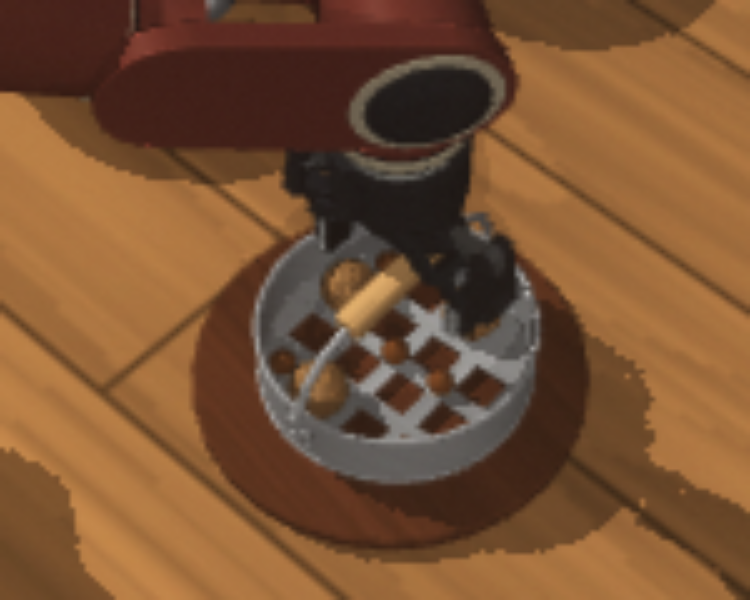

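The fingers straddle the grip bar (wrist px 260,270), so I'm closing on it.

```bash
python3 -m crank '[[0,0,0,0],[0,0,0,0],[0,0,0,0],[0,0,0,0],[0,0,0,0],[0,0,0,0],[0,0,0,0],[0,0,0,0]]' 0; python3 -m crank '[[0,0,0,0],[0,0,0,0]]';  python3 - <<'E'
from h import *
cam('wrist','wrist3.png');S=cam('side')
cv2.imwrite('pics/side3c.png',cv2.resize(S['img'][200:330,180:330,::-1],(750,600)[:2]))
E
```

```text
time: 4.62
tool_pos: [0.4373, -0.2093, 0.1046]
tool_rot: [0.0, 0.688, 0.725, -0.0]
contact_force: [0.2, -0.3, 2.5]
gripper_width: 0.201
time: 4.78
tool_pos: [0.4373, -0.2093, 0.1046]
tool_rot: [0.0, 0.688, 0.725, -0.0]
contact_force: [-0.4, -1.7, 2.1]
gripper_width: 0.198
```

View pics/wrist3.png

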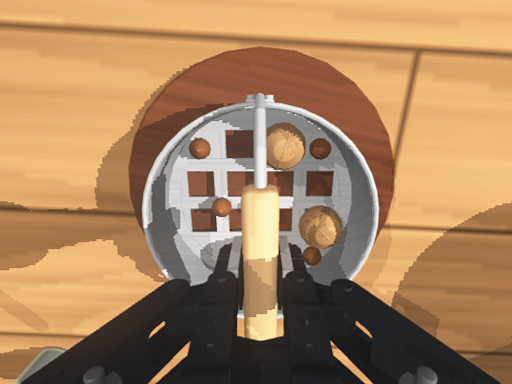

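```bash
python3 -m crank '[[0,0,-0.2,0],[0,0,-0.6,0],[0,0,-1,0],[0,0,-1.4,0],[0,0,-1.8,0],[0,0,-2,0],[0,0,-1.6,0],[0,0,-1.2,0],[0,0,-0.8,0],[0,0,-0.4,0]]'; python3 -m crank '[[0,0,0,0],[0,0,0,0]]';  python3 - <<'E'
from h import *
cam('wrist','wrist4.png');S=cam('side','side4.png')
E
```

```text
time: 5.72
tool_pos: [0.4375, -0.2092, 0.2156]
tool_rot: [0.001, 0.688, 0.725, 0.0]
contact_force: [0.2, -0.7, -5.0]
gripper_width: 0.197
time: 5.88
tool_pos: [0.4368, -0.2088, 0.2135]
tool_rot: [-0.001, 0.688, 0.725, -0.0]
contact_force: [0.5, -0.7, -4.4]
gripper_width: 0.199
```

View pics/wrist4.png

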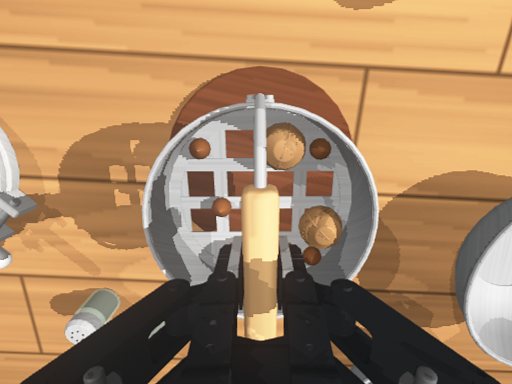

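View pics/side4.png

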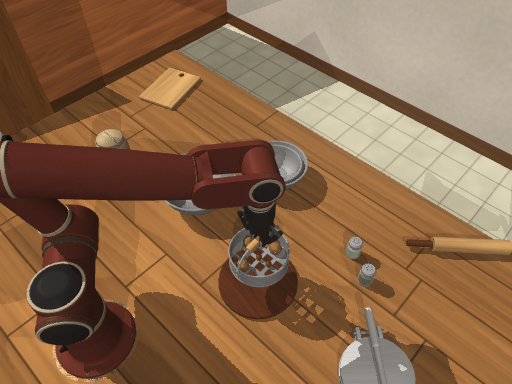

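The sieve hangs level with the nuts where they were (wrist: hazelnuts at 200,148, 320,148, 221,207, 312,256, and one more hidden). I'm carrying it over to the bowl.

```bash
python3 -m crank '[[0.3,0.1,0,0],[0.8,0.25,0,0],[1.3,0.4,0,0],[1.8,0.6,0,0],[2.2,0.7,0,0],[2.4,0.8,0,0],[2.6,0.8,0,0],[2.6,0.85,0,0],[2.6,0.85,0,0],[2.6,0.85,0,0]]'; python3 -m crank '[[2.6,0.85,0,0],[2.6,0.8,0,0],[2.6,0.8,0,0],[2.4,0.75,0,0],[2.2,0.7,0,0],[1.8,0.6,0,0],[1.5,0.5,0,0],[1.2,0.4,0,0],[0.8,0.25,0,0],[0.4,0.15,0,0]]';python3 -m crank '[[0.1,0,0,0],[0,0,0,0],[0,0,0,0]]';  python3 - <<'E'
from h import *
cam('wrist','wrist5.png');S=cam('side','side5.png');cam('scene','scene5.png')
E
```

```text
time: 6.82
tool_pos: [0.4889, -0.012, 0.2139]
tool_rot: [-0.0, 0.688, 0.725, -0.0]
contact_force: [1.0, -0.2, -4.7]
gripper_width: 0.195
time: 7.65
tool_pos: [0.5373, 0.1708, 0.214]
tool_rot: [-0.0, 0.688, 0.726, -0.0]
contact_force: [-0.4, -0.3, -4.4]
gripper_width: 0.201
time: 7.9
tool_pos: [0.5374, 0.17, 0.2142]
tool_rot: [0.0, 0.689, 0.725, -0.0]
contact_force: [-0.2, 0.2, -5.2]
gripper_width: 0.198
```

View pics/wrist5.png

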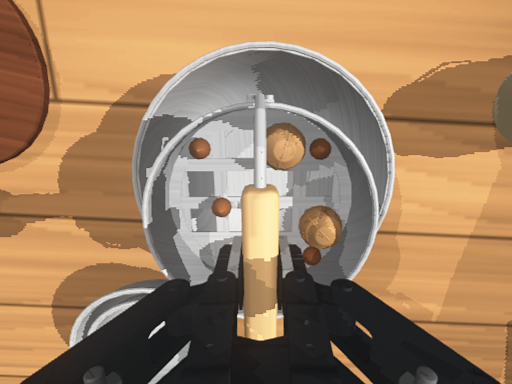

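View pics/side5.png

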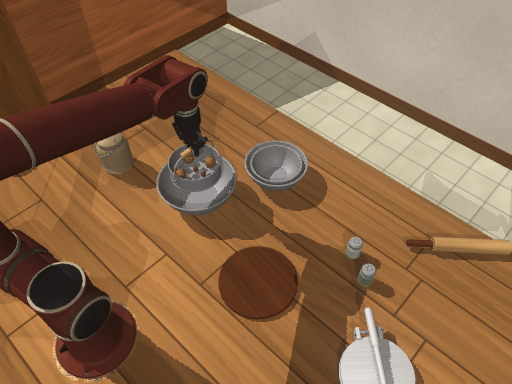

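View pics/scene5.png

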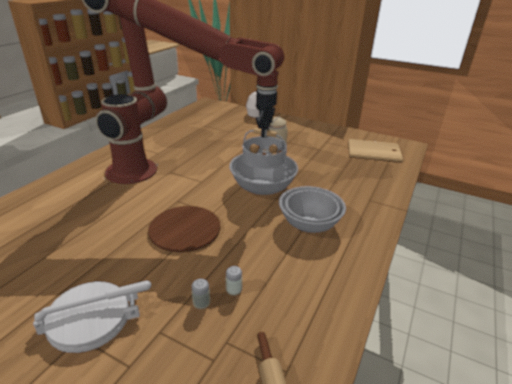

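```bash
python3 - <<'E'
from h import *
for n in('side','scene'):
    f=manip.grab_frame(n);im=cv2.GaussianBlur(f['img'],(3,3),0).astype(int)
    m=((im[...,0]<140)&(im[...,0]-im[...,2]>25)&(im[...,1]<im[...,0]*.62)).astype(np.uint8)
    l=cv2.connectedComponents(cv2.morphologyEx(m,cv2.MORPH_OPEN,np.ones((3,3))))[1];c=(255,285) if n=='side' else (185,225)
    k=max(cv2.findContours((l==l[c[1],c[0]]).astype(np.uint8),0,cv2.CHAIN_APPROX_NONE)[0],key=len)[:,0]
    print(n,len(k),circ([onz(f,*p,.012) for p in k]))
E
python3 -m crank '[[0,0,0.2,0],[0,0,0.4,0],[0,0,0.5,0],[0,0,0.4,0],[0,0,0.2,0],[0,0,0,0]]'
```

```text
side 214 (array([ 0.4331951 , -0.20901455,  0.11901431]), np.float64(0.0012037770670578862))
scene 2214 (array([1.00935456, 3.94811054, 4.3575778 ]), np.float64(1.0842123163969113))
time: 8.65
tool_pos: [0.5368, 0.1706, 0.196]
tool_rot: [-0.001, 0.688, 0.725, -0.001]
contact_force: [-0.1, 0.7, -5.1]
gripper_width: 0.195
```

```bash
python3 -m crank '[[1.2,0,0,0],[1.3,0,0,0],[-1.6,0,0,0],[-1.8,0,0,0],[-1.6,0,0,0],[1.6,0,0,0],[1.8,0,0,0],[1.6,0,0,0],[-1.2,0,0,0],[-1.3,0,0,0]]';python3 -m crank '[[0,0,0,0],[0,0,0,0],[0,0,0,0]]'; python3 - <<'E'
from h import *
cam('wrist','wrist6.png');S=cam('side');C=cam('scene')
cv2.imwrite('pics/s6.png',np.hstack([cv2.resize(S['img'][130:230,140:260,::-1],(400,400)),cv2.resize(C['img'][120:210,210:320,::-1],(400,400))]))
E
```

```text
time: 9.48
tool_pos: [0.5375, 0.1724, 0.1978]
tool_rot: [0.0, 0.687, 0.727, 0.0]
contact_force: [0.1, -0.7, -4.5]
gripper_width: 0.205
time: 9.73
tool_pos: [0.5375, 0.1704, 0.1975]
tool_rot: [-0.0, 0.689, 0.725, 0.0]
contact_force: [0.6, 0.5, -3.4]
gripper_width: 0.199
```

View pics/wrist6.png

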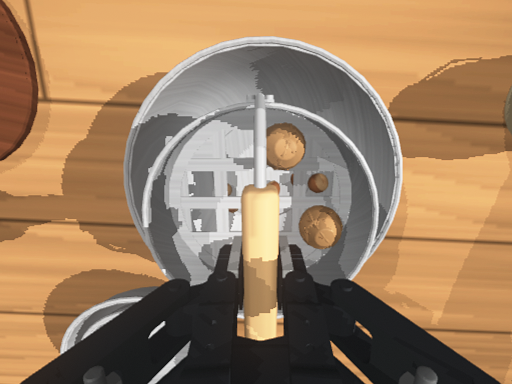

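View pics/s6.png

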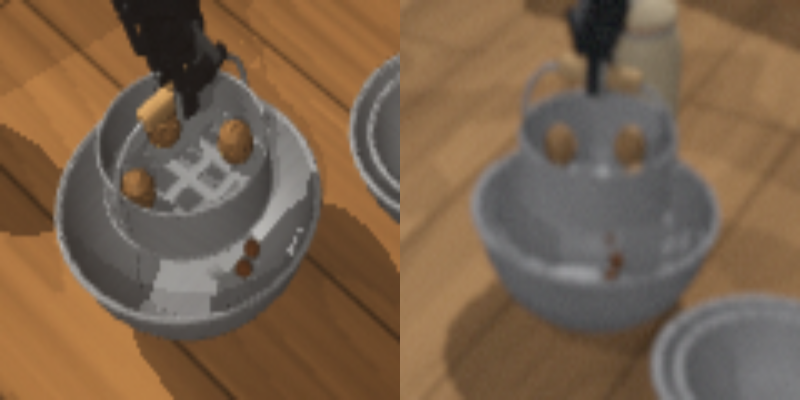

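```bash
python3 -m crank '[[1.2,0,0,0],[1.3,0,0,0],[-1.6,0,0,0],[-1.8,0,0,0],[-1.6,0,0,0],[1.6,0,0,0],[1.8,0,0,0],[1.6,0,0,0],[-1.2,0,0,0],[-1.3,0,0,0]]';python3 -m crank '[[0,1.2,0,0],[0,1.3,0,0],[0,-1.6,0,0],[0,-1.8,0,0],[0,-1.6,0,0],[0,1.6,0,0],[0,1.8,0,0],[0,1.6,0,0],[0,-1.2,0,0],[0,-1.3,0,0]]';python3 -m crank '[[0,0,0,0],[0,0,0,0],[0,0,0,0]]'; python3 - <<'E'
from h import *
cam('wrist','wrist7.png');S=cam('side');C=cam('scene')
cv2.imwrite('pics/s7.png',np.hstack([cv2.resize(S['img'][130:230,140:260,::-1],(400,400)),cv2.resize(C['img'][120:210,210:320,::-1],(400,400))]))
E
```

```text
time: 10.72
tool_pos: [0.5372, 0.1724, 0.1973]
tool_rot: [-0.0, 0.687, 0.727, 0.0]
contact_force: [0.0, -0.3, -4.0]
gripper_width: 0.196
time: 11.55
tool_pos: [0.5382, 0.1699, 0.197]
tool_rot: [-0.0, 0.689, 0.725, -0.0]
contact_force: [-1.1, 0.4, -3.5]
gripper_width: 0.2
time: 11.8
tool_pos: [0.5379, 0.1704, 0.1975]
tool_rot: [0.0, 0.688, 0.725, 0.0]
contact_force: [-0.4, 0.0, -3.3]
gripper_width: 0.202
```

View pics/wrist7.png

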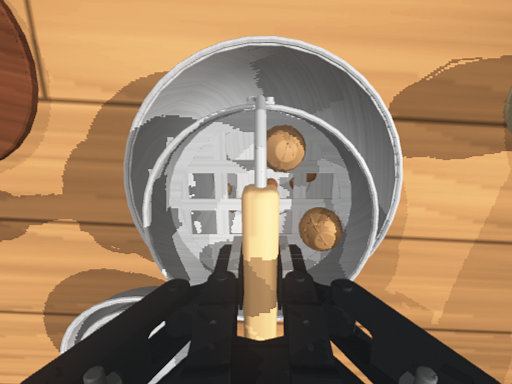

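View pics/s7.png

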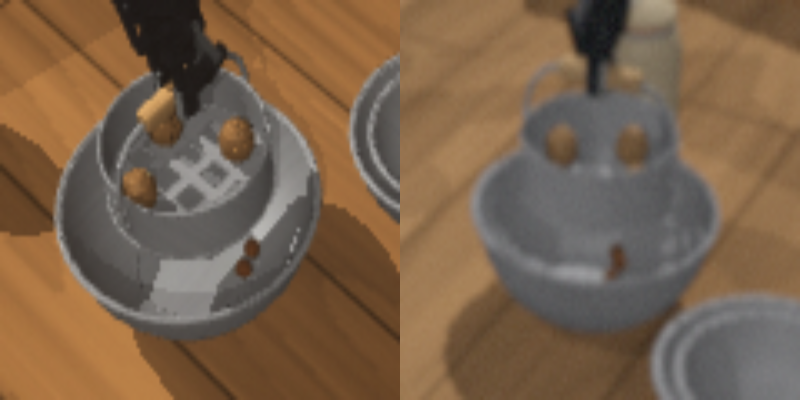

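```bash
python3 -m crank '[[1.2,0,0,0],[1.3,0,0,0],[-1.6,0,0,0],[-1.8,0,0,0],[-1.6,0,0,0],[1.6,0,0,0],[1.8,0,0,0],[1.6,0,0,0],[-1.2,0,0,0],[-1.3,0,0,0]]';python3 -m crank '[[1.1,1.1,0,0],[1,1,0,0],[-1.4,-1.4,0,0],[-1.4,-1.4,0,0],[-1.4,-1.4,0,0],[1.4,1.4,0,0],[1.4,1.4,0,0],[1.4,1.4,0,0],[-1.1,-1.1,0,0],[-1,-1,0,0]]';python3 -m crank '[[0,0,-0.3,0],[0,0,-0.8,0],[0,0,-1.3,0],[0,0,-1.8,0],[0,0,-1.8,0],[0,0,-1.8,0],[0,0,-1.3,0],[0,0,-0.8,0],[0,0,-0.3,0],[0,0,0,0]]'; python3 - <<'E'
from h import *
cam('wrist','wrist8.png');S=cam('side');C=cam('scene')
cv2.imwrite('pics/s8.png',np.hstack([cv2.resize(S['img'][110:230,140:260,::-1],(400,400)),cv2.resize(C['img'][90:210,210:320,::-1],(400,400))]))
E
```

```text
time: 12.78
tool_pos: [0.5373, 0.1723, 0.1973]
tool_rot: [-0.0, 0.687, 0.727, 0.0]
contact_force: [-0.9, -0.0, -4.0]
gripper_width: 0.2
time: 13.62
tool_pos: [0.5378, 0.1706, 0.1967]
tool_rot: [-0.0, 0.688, 0.726, -0.001]
contact_force: [-0.7, -0.2, -4.4]
gripper_width: 0.202
time: 14.45
tool_pos: [0.5378, 0.1708, 0.3004]
tool_rot: [0.0, 0.688, 0.725, 0.001]
contact_force: [0.3, -0.8, -3.9]
gripper_width: 0.202
```

View pics/wrist8.png

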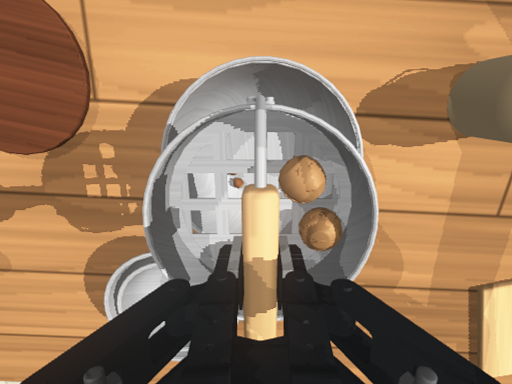

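View pics/s8.png

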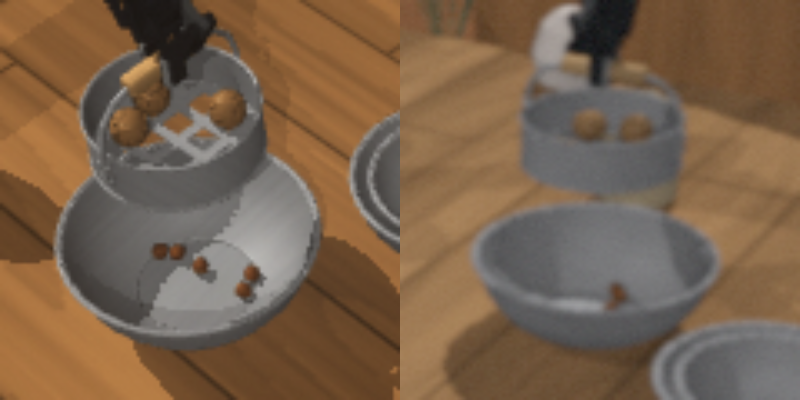

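All five hazelnuts lie in the bowl (left crop: 160,250; 177,250; 200,265; 250,272; 243,289), and the three walnuts are still in the sieve. Next I'm refining the board centre.

```bash
python3 - <<'E'
from h import *
for n,c,rng in(('side',(255,285),None),('scene',(185,225),None),('wrist',(20,60),None)):
    f=manip.grab_frame(n);im=cv2.GaussianBlur(f['img'],(3,3),0).astype(int)
    m=((im[...,0]<140)&(im[...,0]-im[...,2]>25)&(im[...,1]<im[...,0]*.58)).astype(np.uint8)
    m=cv2.morphologyEx(m,cv2.MORPH_OPEN,np.ones((3,3)))
    if n=='scene': m[:195]=0;m[262:]=0;m[:,:140]=0;m[:,232:]=0
    l=cv2.connectedComponents(m)[1]
    k=max(cv2.findContours((l==l[c[1],c[0]]).astype(np.uint8),0,cv2.CHAIN_APPROX_NONE)[0],key=len)[:,0]
    k=k[(k[:,0]>2)&(k[:,1]>2)]
    print(n,len(k),k.min(0),k.max(0))
    c0=np.array([.437,-.209]);cam2=np.array(f['position'])[:2]
    if n=='wrist': k=np.array([p for p in k])
    for it in range(5):
        P=[]
        for p in k:
            a=onz(f,*p,.015);near=np.dot(a[:2]-c0,cam2-c0)>0
            P.append(onz(f,*p,0.)[:2] if near else a[:2])
        P=np.array(P);r=least_squares(lambda x:np.hypot(*(P-x).T)-.12,c0,loss='soft_l1',f_scale=.002);c0=r.x
    print(c0,np.std(r.fun))
E
```

```text
side 212 [219 247] [296 317]
[ 0.43620121 -0.20622978] 0.0020682837503216366
scene 889 [3 3] [511 383]
[ 1.12555299 -0.3043089 ] 1.4675515342489258
wrist 720 [3 3] [ 85 154]
[ 0.42661772 -0.23887877] 0.01749997756069697
```

```bash
python3 - <<'E'
from h import *
f=manip.grab_frame('scene');im=cv2.GaussianBlur(f['img'],(3,3),0).astype(int)
print(im[225,185],im[235,200],im[225,240],im[245,215],im[215,140])
for th in(.60,.64,.68):
    m=((im[...,1]<im[...,0]*th)).astype(np.uint8)
    m[:195]=0;m[262:]=0;m[:,:140]=0;m[:,232:]=0
    m=cv2.morphologyEx(m,cv2.MORPH_OPEN,np.ones((3,3)))
    k=max(cv2.findContours(m,0,cv2.CHAIN_APPROX_NONE)[0],key=len)[:,0]
    c0=np.array([.437,-.209]);cam2=np.array(f['position'])[:2]
    P=[]
    for p in k:
        a=onz(f,*p,.015);near=np.dot(a[:2]-c0,cam2-c0)>0
        P.append(onz(f,*p,0.)[:2] if near else a[:2])
    P=np.array(P);r=least_squares(lambda x:np.hypot(*(P-x).T)-.12,c0,loss='soft_l1',f_scale=.002)
    print(th,len(k),k.min(0),k.max(0),r.x,np.std(r.fun))
g=manip.grab_frame('wrist');print([onz(g,*p,.015)[:2].round(3) for p in((89,97),(75,40),(36,152))])
E
```

```text
[104  66  46] [98 62 42] [114  85  58] [155 119  82] [162 124  85]Traceback (most recent call last):
  File "<stdin>", line 8, in <module>
ValueError: max() iterable argument is empty
```

```bash
python3 - <<'E'
from h import *
f=manip.grab_frame('scene');im=cv2.GaussianBlur(f['img'],(3,3),0).astype(int)
for th in(.67,.69,.71):
    m=((im[...,1]<im[...,0]*th)).astype(np.uint8)
    m[:195]=0;m[262:]=0;m[:,:140]=0;m[:,232:]=0
    m=cv2.morphologyEx(m,cv2.MORPH_OPEN,np.ones((3,3)))
    k=max(cv2.findContours(m,0,cv2.CHAIN_APPROX_NONE)[0],key=len)[:,0]
    c0=np.array([.437,-.209]);cam2=np.array(f['position'])[:2]
    P=[]
    for p in k:
        a=onz(f,*p,.015);near=np.dot(a[:2]-c0,cam2-c0)>0
        P.append(onz(f,*p,0.)[:2] if near else a[:2])
    P=np.array(P);r=least_squares(lambda x:np.hypot(*(P-x).T)-.12,c0,loss='soft_l1',f_scale=.002)
    print(th,len(k),k.min(0),k.max(0),r.x,np.std(r.fun))
E
```

```text
0.67 169 [149 207] [219 251] [ 0.42891132 -0.20093519] 0.006485444644313213
0.69 167 [149 206] [219 251] [ 0.42985101 -0.20261459] 0.0050309141511099805
0.71 171 [148 206] [220 251] [ 0.43175647 -0.20485626] 0.003285958756235417
```

```bash
python3 -m crank '[[-0.3,-0.1,0,0],[-0.8,-0.25,0,0],[-1.3,-0.4,0,0],[-1.8,-0.6,0,0],[-2.2,-0.7,0,0],[-2.4,-0.8,0,0],[-2.6,-0.85,0,0],[-2.6,-0.85,0,0],[-2.6,-0.85,0,0],[-2.6,-0.85,0,0]]'; python3 -m crank '[[-2.6,-0.85,0,0],[-2.6,-0.85,0,0],[-2.6,-0.8,0,0],[-2.4,-0.75,0,0],[-2.2,-0.7,0,0],[-1.8,-0.6,0,0],[-1.5,-0.5,0,0],[-1.2,-0.4,0,0],[-0.8,-0.25,0,0],[-0.4,-0.15,0,0]]';python3 -m crank '[[0,0,0.3,0],[0,0,0.8,0],[0,0,1.3,0],[0,0,1.7,0],[0,0,2,0],[0,0,2,0],[0,0,1.7,0],[0,0,1.3,0],[0,0,0.9,0],[0,0,0.5,0]]';python3 -m crank '[[0,0,0.2,0],[0,0,0,0],[0,0,0,0]]';  python3 - <<'E'
from h import *
cam('wrist','wrist9.png');S=cam('side','side9.png')
t=manip.state()['tool_pos'];print(t)
im=S['img'];cv2.imwrite('pics/side9c.png',cv2.resize(im[190:330,180:330,::-1],(750,600)))
E
```

```text
time: 15.68
tool_pos: [0.484, -0.0265, 0.2995]
tool_rot: [0.0, 0.689, 0.725, -0.0]
contact_force: [1.1, 0.1, -3.1]
gripper_width: 0.199
time: 16.52
tool_pos: [0.4352, -0.2096, 0.2994]
tool_rot: [0.0, 0.689, 0.725, -0.0]
contact_force: [-0.7, -0.0, -3.9]
gripper_width: 0.2
time: 17.35
tool_pos: [0.4355, -0.2072, 0.1722]
tool_rot: [-0.001, 0.688, 0.726, -0.0]
contact_force: [0.0, 0.7, -3.7]
gripper_width: 0.202
time: 17.6
tool_pos: [0.4367, -0.2085, 0.1733]
tool_rot: [0.001, 0.688, 0.725, 0.0]
contact_force: [0.5, 1.1, -4.1]
gripper_width: 0.201
[ 0.43674189 -0.20859416  0.17355683]
```

View pics/wrist9.png

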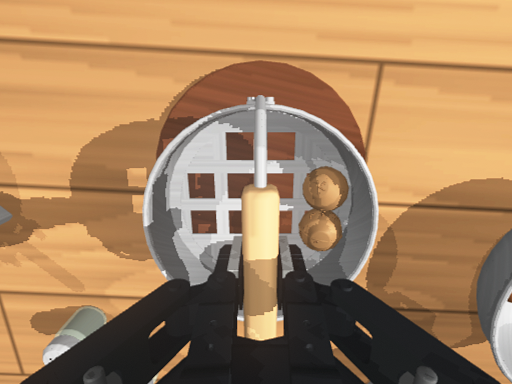

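View pics/side9.png

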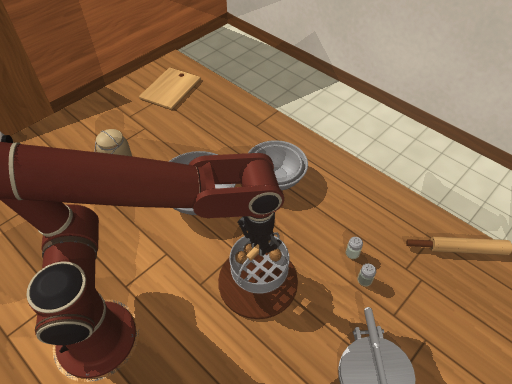

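```bash
python3 - <<'E'
from h import *
g=manip.grab_frame('wrist');im=cv2.GaussianBlur(g['img'],(3,3),0).astype(int)
m=((im[...,0]<160)&(im[...,1]<im[...,0]*.6)).astype(np.uint8);m[170:]=0;m[:,:140]=0;m[:,380:]=0
# topmost red px per column
P=[];px=[]
for u in range(185,352):
    v=np.where(m[:,u])[0]
    if len(v): P.append(onz(g,u,v[0]-.5,.015)[:2]);px.append(v[0])
P=np.array(P);print(len(P),px[::20])
r=least_squares(lambda x:np.hypot(*(P-x).T)-.12,[.437,-.209],loss='soft_l1',f_scale=.001);print(r.x,np.std(r.fun))
# right edge of board too
print(onz(g,364,150,.015),proj(g,[.437,-.209,.123]))
E
```

```text
167 [np.int64(96), np.int64(78), np.int64(69), np.int64(64), np.int64(63), np.int64(65), np.int64(72), np.int64(85), np.int64(105)]
[ 0.43537654 -0.20833334] 0.0008097430164332855
[ 0.397523  -0.0954497  0.015    ] [259.85108479 216.46959297]
```

```bash
python3 -m crank '[[0,0,0.3,0],[0,0,0.8,0],[0,0,1.2,0],[0,0,1.4,0],[0,0,1.2,0],[0,0,0.8,0],[0,0,0.5,0],[0,0,0.3,0],[0,0,0,0],[0,0,0,0]]'; python3 -m crank '[[0,0,0.1,0],[0,0,0.1,0],[0,0,0,0]]'
```

```text
time: 18.58
tool_pos: [0.4364, -0.2084, 0.1077]
tool_rot: [0.0, 0.688, 0.725, 0.0]
contact_force: [0.6, -0.3, -4.7]
gripper_width: 0.199
time: 18.83
tool_pos: [0.4364, -0.2083, 0.1057]
tool_rot: [0.0, 0.688, 0.725, 0.0]
contact_force: [0.4, 1.1, -4.4]
gripper_width: 0.201
```

```bash
python3 -m crank '[[0,0,0.05,0],[0,0,0.05,0],[0,0,0,0],[0,0,0,0]]'; python3 -m crank '[[0,0,0.05,0],[0,0,0,0],[0,0,0,0]]'
```

```text
time: 19.17
tool_pos: [0.4369, -0.2084, 0.1054]
tool_rot: [0.001, 0.688, 0.725, 0.0]
contact_force: [1.0, 2.8, 3.3]
gripper_width: 0.201
time: 19.42
tool_pos: [0.4371, -0.2084, 0.1052]
tool_rot: [0.001, 0.688, 0.725, 0.001]
contact_force: [2.0, 2.6, 5.4]
gripper_width: 0.202
```

```bash
python3 -m crank '[[0,0,-0.05,0],[0,0,0,0],[0,0,0,0]]'; python3 -m crank '[[0,0,0,0],[0,0,0,0],[0,0,0,0],[0,0,0,0],[0,0,0,0],[0,0,0,0],[0,0,0,0],[0,0,0,0]]' 1; python3 -m crank '[[0,0,-0.2,0],[0,0,-0.5,0],[0,0,-1,0],[0,0,-1.5,0],[0,0,-2,0],[0,0,-2.5,0],[0,0,-2.5,0],[0,0,-2,0],[0,0,-1,0],[0,0,-0.5,0]]'; python3 -m crank '[[0,0,0,0],[0,0,0,0]]'; python3 - <<'E'
from h import *
cam('wrist','wrist10.png');S=cam('side','side10.png');C=cam('scene')
cv2.imwrite('pics/s10.png',np.hstack([cv2.resize(S['img'][150:320,150:320,::-1],(400,400)),cv2.resize(C['img'][130:260,140:360,::-1],(400,400))]))
E
```

```text
time: 19.67
tool_pos: [0.4369, -0.2084, 0.1052]
tool_rot: [0.001, 0.688, 0.725, 0.0]
contact_force: [2.0, 1.9, 5.5]
gripper_width: 0.196
time: 20.33
tool_pos: [0.4361, -0.2082, 0.1042]
tool_rot: [-0.0, 0.688, 0.725, -0.0]
contact_force: [0.0, 0.6, -0.6]
gripper_width: 1.0
time: 21.17
tool_pos: [0.437, -0.2088, 0.2444]
tool_rot: [0.002, 0.688, 0.725, 0.0]
contact_force: [0.2, -1.0, -0.0]
gripper_width: 1.0
time: 21.33
tool_pos: [0.4357, -0.2079, 0.2404]
tool_rot: [-0.001, 0.688, 0.725, -0.0]
contact_force: [-0.9, -1.2, 0.7]
gripper_width: 1.002
```

View pics/wrist10.png

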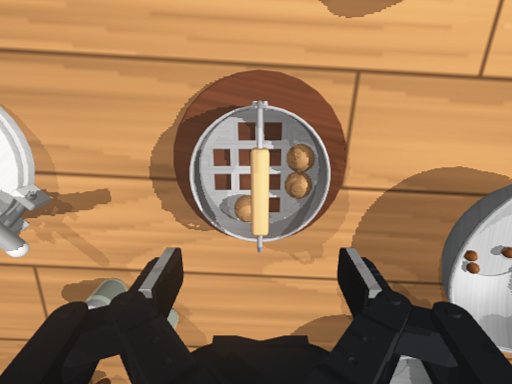

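View pics/s10.png

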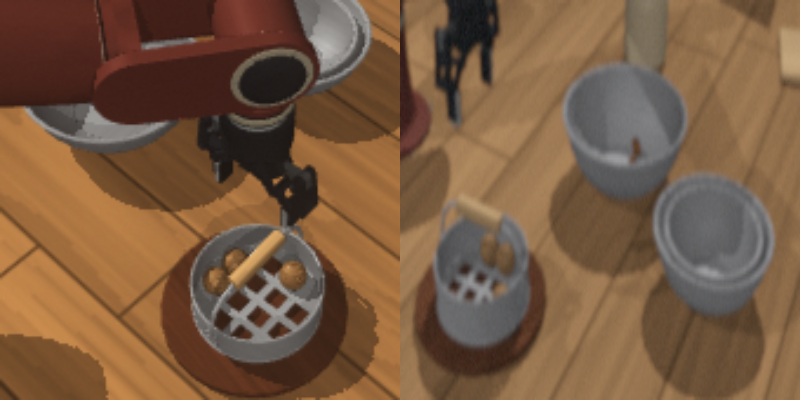

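```bash
python3 - <<'E'
from h import *
f=manip.grab_frame('wrist');im=f['img']
m=((im[...,0]>200)&(im[...,2]<170)&(im[...,2]>90)).astype(np.uint8);m[:140]=0;m[240:]=0;m[:,:240]=0;m[:,280:]=0
m=cv2.morphologyEx(m,cv2.MORPH_OPEN,np.ones((3,3)))
k=max(cv2.findContours(m,0,cv2.CHAIN_APPROX_NONE)[0],key=cv2.contourArea);r=cv2.minAreaRect(k);print(r)
print('grip',onz(f,*r[0],.130))
g=cv2.GaussianBlur(im,(3,3),0).astype(int);m=((g[...,0]<160)&(g[...,1]<g[...,0]*.6)).astype(np.uint8);m[170:]=0;m[:,:165]=0;m[:,360:]=0
P=np.array([onz(f,u,np.where(m[:,u])[0][0]-.5,.015)[:2] for u in range(195,335) if m[:,u].any()])
r=least_squares(lambda x:np.hypot(*(P-x).T)-.12,[.437,-.209],loss='soft_l1',f_scale=.001);print('board',r.x,np.std(r.fun))
manip.job_done()
E
```

```text
((259.9999694824219, 192.49996948242188), (84.99998474121094, 15.999998092651367), 90.0)
grip [ 0.43521896 -0.20768353  0.13      ]
board [ 0.43539727 -0.20849182] 0.0005173611823877259
the job is handed in; nothing more can be done
```

I carried the sieve level to the mixing bowl and shook it along both axes and diagonally. I then set it back upright on its board, opened the gripper, backed off upwards and handed the job in at about 21.5 s.

- **Nuts:** a side view over the bowl showed all five hazelnuts inside it. After placing, the sieve held only the three walnuts.
- **Placing:** in the last wrist view the grip was within 1 mm of the board centre. Earlier board-centre estimates from the other two cameras differed from that by up to about 8 mm; I used the wrist-camera fit, which had the smallest error.
- **Everything else:** the bowl and the things around it looked unmoved in the last pictures, but I did not measure that. Wrist force readings, taken only at the end of each move, stayed below about 7 N.

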